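Open the shutter on a visor sample and hold for the reading

ROBOT

A 6-joint arm with a two-finger parallel gripper is mounted at the origin on the work surface. World frame = base frame: x ahead of the robot, y to its left, z up, the work surface at z = 0. Lengths are in m, angles in rad, forces in N, time in s.
With the tool pointing down it reaches from about 0.25 to 0.775 m from the base axis. Payload 8.9 kg.
Tool frame: the origin (TCP) lies midway between the tips of the shut fingers; the grasp point (between the pads) lies 19 mm behind it; z points along the fingers, x is the direction in which the jaws open and shut, and the axes are right-handed (so a half turn about z gives the same grasp; the last joint's range is limited). The gripper opens to 85 mm and grips with 20 to 120 N. Pads are 22 mm wide; open, the fingers measure 114 mm over their backs; the gripper's body (76 mm by 85 mm) begins 54 mm behind the grasp point. The pads swing forward as they close: fully open they stand 13 mm farther back than shut.
Start: joints at [-0.139, 0.291, -0.153, 1.127, 0, 1.431], TCP at [0.525, 0, 0.231] pointing down, gripper open.
Joint ranges: [-2.52, 2.52], [-0.91, 1.74], [-1.3, 1.37], [-1.96, 2.02], [-1.52, 1.47], [-3.14, 3.14]. Speed limits (rad/s): [2.22, 2.22, 2.79, 3.14, 3.14, 3.14].

INTERFACE

Orientations are given as a rotation vector (axis times angle).
In Python, from cell import robot, vision, job gives the robot as it stands. The module is installed in compiled form; this text tells all that it offers.
- The arm moves only by the tool move_arm, never from a script. Its argument "deltas" is a list of rows, each a list of 2 entries, a list of its own where there are three numbers: the shift along the tool's x, y, z in cm, then the turn about the tool's z in rad. In form: [[[x, y, z], spin], ...]. A call has 1 to 8 rows; each row shifts and turns the pose as measured when the row begins, along the tool's axes as they then stand; what a row does not reach is not made up. A row lasts 1/8 s, in which the tool goes at most 62.5 mm and 10.7 degrees, less where a joint would pass 70% of its speed; a pose out of reach is approached as far as the arm can. A call is refused whole if a number of a shift passes 6.25 or a number of a turn 0.188, either way. A call with a gripper value outside its range is refused whole. "claw" is the gripper command: -1 is shut, 1 is fully open, values between are in proportion, set as the call begins (left out, the last holds). The fingers move at their own pace and stop on an object; "force" is the grip in N (left out, the last holds). Time passes only in rows, so rows that do not move let the fingers close. It gives the time, the measured TCP pose, the force and the opening at its end, in the units of the state.
- robot.get_obs(): the state, without advancing time (a new reading comes with each control period).
- vision.read_camera(name): name is "scene" or "side" or "wrist"; returns (picture, depth): 420x560x3 uint8, blue, green, red; 420x560 float32, m along the optical axis (not along the pixel's ray), 0 where there is no reading.
- vision.camera_model(name): a dict with "vfov" (degrees; the focal length in pixels is half the picture's height over the tangent of half this angle, whatever the lens; pixels are square), "cx", "cy" (the principal point, pixels), "rvec" (rotation vector, rad) and "tvec" (3), from world to camera coordinates, as OpenCV has them; the wrist camera has in their place "T_tool_cam" (4x4, takes a point from camera to tool coordinates, whose origin is the TCP and whose axes are the tool frame's). Camera axes: x right, y down, z forward; pixel columns grow to the right and rows downward; lengths in m; the calibration is good to about 2 mm. The wrist camera is an equidistant fisheye: a pixel r from the principal point sees the ray r / f radians off the axis. A picture is of the moment at which its call begins: read the wrist's pose just before it. camera_model takes no time and is no camera call.
- job.close_job(): hands the job in, once; it reports no verdict.
The state is a dict: "time": time; "qpos": joint angles; "joint_vel": joint speeds; "tau": joint torques, N m; "eef_pos": TCP position; "orientation": TCP orientation; "force": force on the tool from outside, world axes, zero at the start; "wrist_torque": the same for the moment, N m; "width": finger opening in m.
Only numpy, scipy, OpenCV 4.12 (cv2) and the standard library are available. Lean on these libraries where they do the work, as an engineer would, in place of code of your own. Each camera call takes 0.05 s, during which the arm holds its last target. There are 200 camera calls.

TASK

Take the tall carrier with the clear visor sample out of the rack and lower it, without dropping it, into the sample slot of the light-transmission meter until it is fully home, then let go of it. Only then pull the meter's spring-loaded shutter slide out by its upright knob until the line scribed on the slide lines up with the tip of the index pointer, and keep it there: the program finishes while still holding the slide at the mark for the reading. Leave the other two carriers and the other things on the bench as they are.

Things in the scene. Friction and masses are not known exactly. Their poses are not given: they have to be found in the camera images.
- sample_center (a point): Centre of the carrier to test, half-way up: upright flat aluminium frame 50 (x) x 10 (y) x 92 (z) mm, the only tall one in the rack; clear pane in a 30 x 28 mm window, 10 to 38 mm above the lower edge. Pinch it across the 10 mm at its serrated solid upper half. 0.06 to 0.13 kg. Starts standing in one of the rack's three slots. Either way round is right in the meter.
- rack: Grey plastic rack fixed to the bench, 68 (x) x 166 (y) x 30 (z) mm, origin at the centre of its underside. Three slots along its y at -55, 0 and +55 mm, each 52.5 (x) x 12.5 (y) mm, floors 6 mm above the bench, 24 mm deep, open at the top. The carriers' x and y lie along the rack's.
- blank: Bystander in the rack: short solid aluminium carrier without window, 50 x 10 x 72 mm, origin at the middle of its lower edge.
- frame: Bystander in the rack: short aluminium carrier with an empty window, 50 x 10 x 72 mm, origin at the middle of its lower edge.
- meter: Light-transmission meter fixed to the bench, origin under its centre on the bench, x away from its front, y along the light path. Base plate 130 x 360 mm; grey lamp house y 70 to 170 mm (118 mm high); white sphere with flange at y -108 (125 mm high); dark sample holder with steel lips in the middle (94 mm high); shutter block y 36 to 62 (100 mm high).
- slot_floor (a point): Centre of the sample slot's floor, 46 mm above the bench; axes are the meter's. Slot 52.5 (x) x 12.5 (y) mm, straight walls up to 38 mm above the floor, then lips flaring out about 7 mm a side up to 48 mm. The carrier goes in upright, 50 mm along x, 10 mm along y; fully home it stands on this floor, its centre 46 mm above this point, its upper 44 mm clear of the lips.
- shutter (a joint): How far the shutter slide is pulled out, in m: 0 = shut (the start); grows as it is pulled straight towards the meter's front (-x of the meter); hard stop at 0.055. A spring pulls it back: about 4 N when shut, 1.1 N more per 10 mm, friction 0.4 N; let go, it runs back in.
- shutter_knob (a point): Middle of the upright black knob at the outer end of the shutter slide, 18 mm diameter, 36 mm high, this point 86 mm above the bench and 22 mm above the top of the flat slide bar. When shut it lies 125 mm in front (-x) of the slot's centre and 49 mm to the lamp side (+y). Moves with the slide; axes are the meter's.
- shutter_line (a point): Middle of the thin black line scribed across the top of the flat steel slide bar (15 mm wide, in an open channel on the meter's front), 80 mm behind the knob (+x), 64 mm above the bench. Moves with the slide; axes are the meter's.
- index_tip (a point): Tip of the small brass index pointer fixed on the lamp-side rim of the slide's channel, just above the bar; the line must stand at its x. It is 25 to 43 mm in front (-x) of the line while the slide is shut, differently each time. Axes are the meter's. The pointer reaches 4 mm above the bar.
- hemi_anvil: Bystander: steel anvil with a domed top, 100 mm diameter, 70 mm high.
- screwdriver: Bystander: screwdriver lying on the bench, 180 mm long.
- caliper: Bystander: digital caliper lying flat, 230 mm long.
- visor: Bystander: curved smoke-grey helmet visor standing on its edge, about 230 mm across, 85 mm high.
- brush: Bystander: small dusting brush with a wooden handle, 135 mm long.
There are look-alikes about, which are no part of the job. What is shaped like the part that bears sample_center but purple is not meant.

How it is judged:
On the way, in this order (a step that is already met when the one before it is completed fails the run):
1. the sample carrier has been lowered in the meter's slot to within 10 mm of its floor while still in the fingers (x of sample_center in the frame of slot_floor between -0.005 and 0.005 m and y of sample_center in the frame of slot_floor between -0.005 and 0.005 m and angle between sample_center's own z axis and vertical below 0.1 rad and z of sample_center in the frame of slot_floor below 0.056 m and contact force between the fingers and sample above 0.5 N), for 0.05 s.
2. the sample carrier is fully home in the slot and let go, the shutter still shut (x of sample_center in the frame of slot_floor between -0.005 and 0.005 m and y of sample_center in the frame of slot_floor between -0.005 and 0.005 m and angle between sample_center's own z axis and vertical below 0.1 rad and z of sample_center in the frame of slot_floor below 0.049 m and contact force between the fingers and sample below 0.1 N and value of joint shutter below 0.005 m), for 0.2 s.
At the end, for the whole second after the job is handed in: The sample carrier stands fully home in the meter's slot (within 3 mm of its floor, upright within 0.1 rad, within 5 mm sideways) and is not touched; the shutter slide's line stands within 3 mm of the index pointer's tip, still, and the fingers are holding the slide there against its spring (x of sample_center in the frame of slot_floor between -0.005 and 0.005 m and y of sample_center in the frame of slot_floor between -0.005 and 0.005 m and angle between sample_center's own z axis and vertical below 0.1 rad and z of sample_center in the frame of slot_floor below 0.049 m and contact force between each of the arm, the fingers and sample below 0.1 N and x of shutter_line in the frame of index_tip between -0.003 and 0.003 m and contact force between the fingers and shutter above 1 N and velocity of joint shutter between -0.01 and 0.01 m/s); the arm keeps its last pose, push and grip.
It fails at once if the shutter is pulled open by more than 8 mm while the sample is not home in the slot (value of joint shutter above 0.008 m and not (x of sample_center in the frame of slot_floor between -0.005 and 0.005 m and y of sample_center in the frame of slot_floor between -0.005 and 0.005 m and angle between sample_center's own z axis and vertical below 0.1 rad and z of sample_center in the frame of slot_floor below 0.049 m)).
It fails at once if another carrier is moved by more than 20 mm, or another thing on the bench by more than 30 mm (distance of any of blank, frame from where it was at the start of the episode above 0.02 m or distance of any of hemi_anvil, screwdriver, caliper, visor, brush from where it was at the start of the episode above 0.03 m).
It also fails if it takes over 56 s, if anything falls off the work surface, if the arm or the gripper's body presses on something with over 40 N, if the wrist force passes 120 N, or if a joint passes its speed limit or range.

## Working session

There is one attempt and no reset: what is moved stays moved. The work goes in short steps, Python scripts to look and compute and a tool call to move; the robot and the scene stay as the last step left them, time stands still between calls to the robot, and variables do not carry over. Pictures are saved under pics/ and viewed, about 8 in all and at most 12, crops included, and the job is handed in when it is done.

Besides the shell and the picture viewer there is one more tool, called after ">>>" as name(argument=value, ...) on one line, values as JSON. move_arm: Moves the arm, as the interface text tells. Its arguments: {"type":"object","properties":{"deltas":{"type":"array"},"claw":{"type":"number"},"force":{"type":"number"}},"required":["deltas"]}

```bash
mkdir -p pics
cat > h.py <<'E'
import numpy as np, cv2
from scipy.spatial.transform import Rotation as R
from cell import robot, vision, job
def snap(n):
    o=robot.get_obs(); im,d=vision.read_camera(n); m=vision.camera_model(n)
    m=dict(m); m['f']=210/np.tan(np.radians(m['vfov'])/2)
    if n=='wrist':
        T=np.eye(4);T[:3,:3]=R.from_rotvec(o['orientation']).as_matrix();T[:3,3]=o['eef_pos']
        m['W']=T@np.array(m['T_tool_cam'])
    else:
        T=np.eye(4);T[:3,:3]=R.from_rotvec(np.ravel(m['rvec'])).as_matrix();T[:3,3]=np.ravel(m['tvec']);m['W']=np.linalg.inv(T)
    m['fish']=n=='wrist'
    return im,d,m,o
def ray(m,u,v):
    x=(u-m['cx'])/m['f'];y=(v-m['cy'])/m['f']
    if m['fish']:
        r=np.hypot(x,y); s=np.sin(r)/max(r,1e-9); c=np.array([x*s,y*s,np.cos(r)])
    else: c=np.array([x,y,1.])
    return m['W'][:3,3],m['W'][:3,:3]@c,c
def atz(m,u,v,z):
    p,w,c=ray(m,u,v); return p+w*(z-p[2])/w[2]
def atd(m,d,u,v):
    p,w,c=ray(m,u,v); return p+w*d[int(round(v)),int(round(u))]/c[2]
def save(n,name):
    im,d,m,o=snap(n); cv2.imwrite(f'pics/{name}.png',im); np.savez(f'pics/{name}.npz',im=im,d=d,m=np.array(m,dtype=object),o=np.array(o,dtype=object))
    return im,d,m,o
def load(name):
    z=np.load(f'pics/{name}.npz',allow_pickle=True); return z['im'],z['d'],z['m'].item(),z['o'].item()
E
python3 - <<'E'
from h import *
a=save('scene','s0')[0];b=save('side','d0')[0]
for n in('scene','side'): print(vision.camera_model(n))
im,d,m,o=save('wrist','w0'); print(m['T_tool_cam'],m['f'],o['orientation'],o['force'])
cv2.imwrite('pics/ab.png',np.vstack([a,b])[::1])
E
```

```text
{'vfov': 53.004056423044545, 'cx': 280.0515143725918, 'cy': 208.72558151447294, 'rvec': array([ 2.16243448,  1.54305951, -0.44526463]), 'tvec': array([-0.16813828, -0.34791794,  1.52053069])}
{'vfov': 53.82183768253694, 'cx': 274.90672553131776, 'cy': 212.4148072866721, 'rvec': array([ 0.54101951, -2.64828181,  1.28458262]), 'tvec': array([0.4749389 , 0.17792887, 0.93675443])}
[[ 9.99999807e-01  5.63751866e-04 -2.62323446e-04  1.16935206e-03]
 [-4.60586460e-04  9.55007030e-01  2.96582807e-01 -7.76103626e-02]
 [ 4.17719846e-04 -2.96582628e-01  9.55007105e-01 -1.42782451e-01]
 [ 0.00000000e+00  0.00000000e+00  0.00000000e+00  1.00000000e+00]] 325.19226210127806 [-3.14144943e+00  3.70188336e-05  1.88312793e-03] [-1.17728477 -0.19519727 -0.50388581]
```

View pics/s0.png

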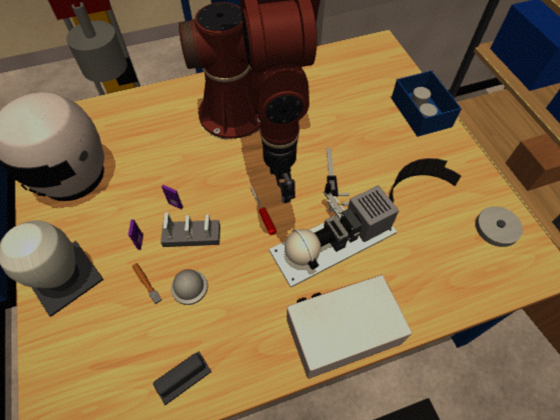

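View pics/w0.png

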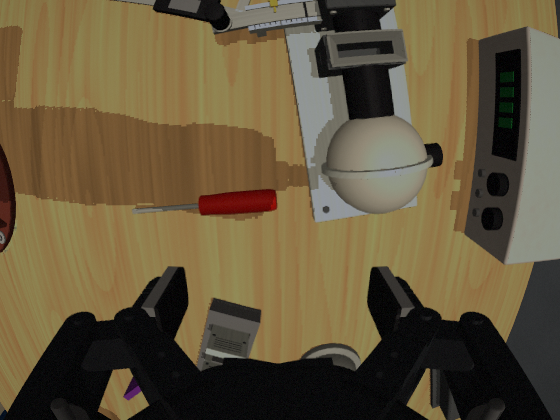

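Scene: rack with three carriers near (190,232), purple look-alikes at (173,196) and (137,233) outside it; meter around (335,235), its front facing the robot. Next, an enlarged crop of rack and meter.

Run:
```python
from h import *
im,d,m,o=load('s0')
a=cv2.resize(im[185:260,125:235],None,fx=7,fy=7,interpolation=2)[:, :770]
c=cv2.resize(im[140:285,265:405],None,fx=5,fy=5,interpolation=2)
cv2.imwrite('pics/rk.png',a)
im2=load('d0')[0]
cv2.imwrite('pics/comb.png',np.hstack([cv2.resize(a,(400,273)),cv2.resize(c[:,:],(400,414))[:273]]))
for u,v in [(167,218),(187,218),(207,218),(162,240),(220,240),(166,216),(186,217),(207,217)]:
    print(u,v,atd(m,d,u,v).round(3))
# height map of rack area: max height
ys,xs=np.mgrid[205:250,155:225]
P=np.array([atd(m,d,u,v) for u,v in zip(xs.ravel(),ys.ravel())])
for lo,hi in((.025,.033),(.06,.082),(.088,.11)):
    s=P[(P[:,2]>lo)&(P[:,2]<hi)]; print(lo,len(s),s.min(0).round(3) if len(s) else'',s.max(0).round(3) if len(s) else'')
```

```text
167 218 [ 0.427 -0.301  0.099]
187 218 [ 0.433 -0.249  0.081]
207 218 [ 0.45  -0.195  0.079]
162 240 [ 0.452 -0.335  0.035]
220 240 [ 0.486 -0.177 -0.002]
166 216 [ 0.42  -0.302  0.1  ]
186 217 [ 0.428 -0.251  0.079]
207 217 [ 0.448 -0.195  0.08 ]
0.025 711 [ 0.347 -0.341  0.025] [ 0.5   -0.164  0.033]
0.06 208 [ 0.408 -0.316  0.06 ] [ 0.487 -0.188  0.082]
0.088 82 [ 0.407 -0.316  0.088] [ 0.457 -0.294  0.102]
```

View pics/rk.png

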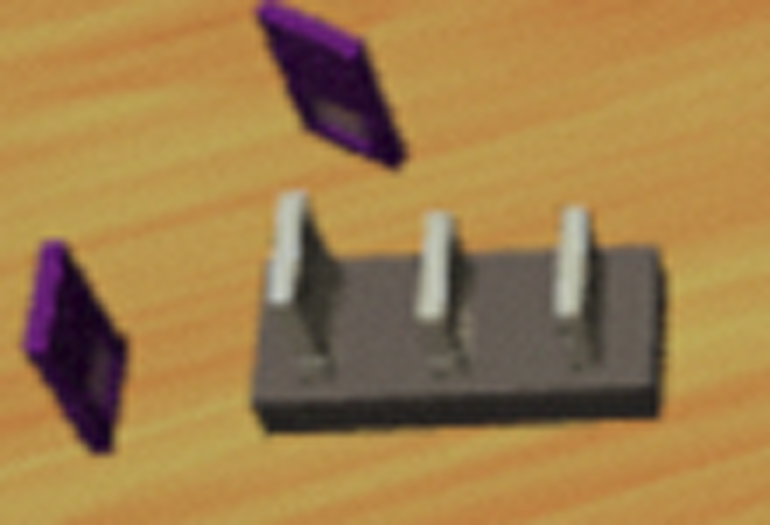

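View pics/d0.png

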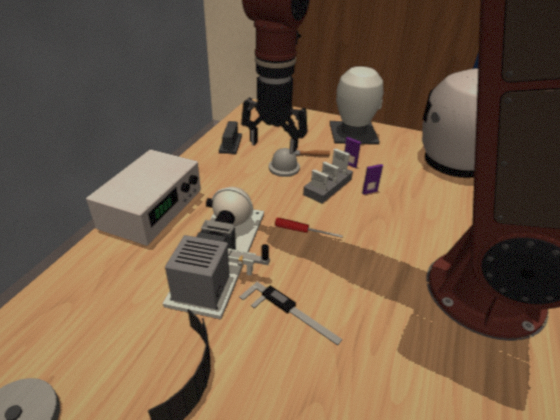

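The rack's three carriers at crop (288,245), (435,265), (573,262) are grey. Only the left one is tall (top z 0.100 against 0.080), so it is the sample; the two purple ones lie outside the rack. I'll move above it.

>>> move_arm(deltas=[[[-1.5,5,0],0],[[-1.5,5,0],0],[[-1.5,5,0],0],[[-1.5,5,0],0],[[-1.5,5,0],0],[[-1.5,5,0],0],[[0,0,0],-0.18],[[0,0,0],-0.18]], claw=0.0, force=40)

```text
time: 1.15
eef_pos: [0.4314, -0.3092, 0.2288]
orientation: [-3.086, -0.579, 0.003]
force: [0.8, -0.6, 0.4]
width: 0.0427
```

>>> move_arm(deltas=[[[0,0,0],-0.18],[[0,0,0],-0.18],[[0,0,0],-0.18],[[0,0,0],-0.18],[[0,0,0],-0.18],[[0,0,0],-0.18],[[0,0,0],-0.15],[[0,0,0],0]])

```text
time: 2.15
eef_pos: [0.43, -0.3087, 0.2266]
orientation: [-2.137, -2.293, 0.001]
force: [0.3, -0.3, -1.0]
width: 0.0425
```

Run:
```python
from h import *
im,d,m,o=save('wrist','w1'); print(o)
```

```text
{'time': 2.15, 'qpos': array([-7.60514350e-01,  3.08051943e-01, -1.41653861e-01,  1.12880614e+00,
       -6.39568277e-04, -8.30834252e-01]), 'joint_vel': array([-0.00156703,  0.00141891, -0.00188685,  0.00060584, -0.00048914,
        0.03916285]), 'tau': array([ 4.59024581e-03, -5.47892010e+01,  3.30473578e+01,  8.45925277e-02,
       -3.21108178e-03, -1.21705212e+00]), 'eef_pos': array([ 0.42996243, -0.30874191,  0.22661585]), 'orientation': array([-2.13671111e+00, -2.29251205e+00,  8.77873599e-04]), 'force': array([ 0.30632755, -0.25101672, -0.97026792]), 'wrist_torque': array([ 0.00381099,  0.00395059, -0.01635772]), 'width': 0.04246120159398424}
```

View pics/w1.png

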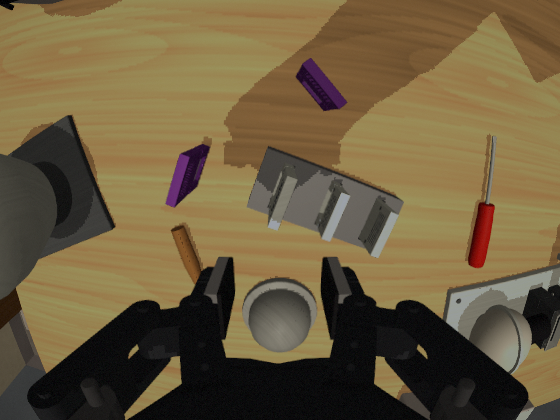

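Wrist view: the rack is at (325,200), rotated about 20° in the image. The tall sample is its left carrier, top edge near (285,200). The anvil is at (280,315), farther out. I'll fit the pose from depth.

```bash
cat >> h.py <<'E'
def cloud(m,d,u0,u1,v0,v1):
    vs,us=np.mgrid[v0:v1,u0:u1]; g=d[v0:v1,u0:u1]>0
    return np.array([atd(m,d,u,v) for u,v in zip(us[g],vs[g])])
def rect(P):
    return cv2.minAreaRect((P[:,:2]*1000).astype(np.float32))
E
python3 - <<'E'
from h import *
im,d,m,o=load('w1'); P=cloud(m,d,240,410,140,262)
for n,lo,hi in(('rack',.024,.036),('short',.0735,.085),('tall',.094,.104)):
    s=P[(P[:,2]>lo)&(P[:,2]<hi)]; print(n,len(s),rect(s),s[:,2].mean())
s=P[(P[:,2]>.094)]; c=s.mean(0); w,v=np.linalg.eigh(np.cov(s[:,:2].T)); print(c,v[:,1])
print(R.from_rotvec(o['orientation']).as_matrix().round(3))
im,d,m,o=load('s0'); P=cloud(m,d,155,225,205,250)
s=P[P[:,2]>.09]; print(rect(s),s.mean(0))
# meter cloud, from scene
P=cloud(m,d,265,405,150,285); s=P[(P[:,2]>.086)&(P[:,2]<.135)&(P[:,0]>.4)]
np.save('pics/met.npy',P)
b=P[(P[:,2]>.004)&(P[:,2]<.03)&(P[:,0]>.5)]; print('base',rect(b))
l=P[(P[:,2]>.112)&(P[:,2]<.122)&(P[:,1]>.05)]; print('lamp',rect(l))
E
```

```text
rack 5767 ((446.6968994140625, -249.52610778808594), (165.7035369873047, 69.00968933105469), 73.67874145507812) 0.030073735910467213
short 1151 ((447.0299987792969, -249.26168823242188), (120.70285034179688, 50.75635528564453), 73.7881851196289) 0.07778239218165098
tall 659 ((431.3163757324219, -302.1180114746094), (10.099839210510254, 50.11260223388672), 73.62520599365234) 0.09807060151395355
[ 0.42913925 -0.2999535   0.11340463] [-0.9149973   0.40345997]
[[-0.07   0.998 -0.006]
 [ 0.998  0.07   0.005]
 [ 0.005 -0.006 -1.   ]]
((431.64752197265625, -304.68804931640625), (11.803715705871582, 51.45093536376953), 73.5220947265625) [ 0.4322002  -0.30440087  0.09843613]
base ((590.4150390625, 159.90493774414062), (438.1790771484375, 310.9563293457031), 72.01675415039062)
lamp ((665.9116821289062, 205.2385711669922), (231.2594451904297, 264.7988586425781), 21.85576820373535)
```

>>> move_arm(deltas=[[[0,0,0],0.178],[[0,0,0],0.178],[[0.7,-0.1,3],0],[[0,0,3],0],[[0,0,2.5],0],[[0,0,0],0]])

```text
time: 2.95
eef_pos: [0.4307, -0.3013, 0.1396]
orientation: [-2.543, -1.833, 0.003]
force: [0.2, 0.3, 0.2]
width: 0.0426
```

```bash
cat >> h.py <<'E'
def togo(p,ang=None,o=None):
    o=o or robot.get_obs(); M=R.from_rotvec(o['orientation']).as_matrix()
    print('t',o['time'],'pos',o['eef_pos'].round(4),'delta cm',(M.T@(np.array(p)-o['eef_pos'])*100).round(2),'yaw',np.degrees(np.arctan2(M[1,0],M[0,0])).round(2),
     '' if ang is None else 'spin %.3f'%-np.radians(ang-np.degrees(np.arctan2(M[1,0],M[0,0]))),'tilt z',M[:,2].round(4),'F',o['force'].round(1),'w',round(o['width'],4))
E
python3 -c "
from h import *
togo([.4313,-.3021,.062],73.65)"
```

```text
t 2.95 pos [ 0.4307 -0.3013  0.1396] delta cm [-0.08  0.13  7.76] yaw 71.56 spin -0.037 tilt z [-0.0056  0.0045 -1.    ] F [0.2 0.3 0.2] w 0.0426
```

>>> move_arm(deltas=[[[-0.1,0.1,3],-0.035],[[0,0,2.5],0],[[0,0,1.8],0],[[0,0,0.3],0],[[0,0,0],0]])

```text
time: 3.58
eef_pos: [0.4342, -0.3053, 0.0674]
orientation: [2.523, 1.871, -0.001]
force: [0.4, -0.2, -0.3]
width: 0.0429
```

```bash
python3 -c "
from h import *
togo([.4313,-.3021,.062],73.65)"
```

```text
t 3.575 pos [ 0.4342 -0.3053  0.0674] delta cm [ 0.22 -0.37  0.54] yaw 73.11 spin -0.009 tilt z [-1.e-04 -7.e-04 -1.e+00] F [ 0.4 -0.2 -0.3] w 0.0429
```

>>> move_arm(deltas=[[[0.2,-0.3,0.4],0],[[0,0,0],0]])

```text
time: 3.82
eef_pos: [0.4326, -0.303, 0.0648]
orientation: [2.522, 1.869, -0.0]
force: [-0.4, 0.4, -0.0]
width: 0.0426
```

>>> move_arm(deltas=[[[0,0,0],0],[[0,0,0],0],[[0,0,0],0],[[0,0,0],0],[[0,0,0],0],[[0,0,0],0]], claw=-1, force=40)

```text
time: 4.58
eef_pos: [0.4328, -0.3034, 0.0654]
orientation: [2.521, 1.868, -0.0]
force: [0.1, 0.5, 0.0]
width: 0.0092
```

```bash
python3 -c "
from h import *
togo([.4313,-.3021,.062],73.65)"
```

```text
t 4.575 pos [ 0.4328 -0.3034  0.0654] delta cm [ 0.08 -0.19  0.34] yaw 73.06 spin -0.010 tilt z [ 0.0022 -0.0032 -1.    ] F [0.1 0.5 0. ] w 0.0092
```

>>> move_arm(deltas=[[[0,0,-1.5],0],[[0,0,-2.5],0],[[0,0,-3],0],[[0,0,-3],0],[[0,0,-3],0],[[0,0,-3],0],[[0,0,0],0]])

```text
time: 5.45
eef_pos: [0.4324, -0.3022, 0.2364]
orientation: [2.519, 1.866, 0.002]
force: [0.8, -0.7, -0.4]
width: 0.0095
```

Run:
```python
from h import *
im,d,m,o=load('w0')
for u,v in [(367,50),(318,35),(403,33),(402,65),(322,75)]: print(atz(m,u,v,.094).round(3),atd(m,d,u,v).round(3))
P=cloud(m,d,285,450,0,115); s=P[(P[:,2]>.090)&(P[:,2]<.097)]; print(len(s),rect(s))
P=cloud(m,d,285,450,0,230); s=P[(P[:,2]>.003)&(P[:,2]<.02)]; print(rect(s))
im2,d2,m2,o2=load('d0')
P=cloud(m2,d2,150,280,180,320)
l=P[(P[:,2]>.112)&(P[:,2]<.122)]; print('lamp',len(l),rect(l))
togo([.43,-.3,.2])
save('wrist','w2')
```

```text
[0.603 0.136 0.094] [0.616 0.147 0.045]
[0.56  0.147 0.094] [0.57  0.167 0.013]
[0.637 0.156 0.094] [ 0.674  0.183 -0.   ]
[0.635 0.126 0.094] [0.667 0.14  0.013]
[0.563 0.112 0.094] [0.571 0.119 0.036]
2685 ((604.1749877929688, 131.62255859375), (72.22742462158203, 104.56015014648438), 3.726522922515869)
((613.3392333984375, 80.13956451416016), (130.4450225830078, 239.20689392089844), 9.345887184143066)
lamp 1952 ((600.440673828125, 158.2302703857422), (99.510986328125, 303.6006774902344), 9.842329025268555)
t 5.45 pos [ 0.4324 -0.3022  0.2364] delta cm [ 0.15 -0.32  3.64] yaw 73.06  tilt z [ 0.005  -0.0041 -1.    ] F [ 0.8 -0.7 -0.4] w 0.0095
```

View pics/w2.png

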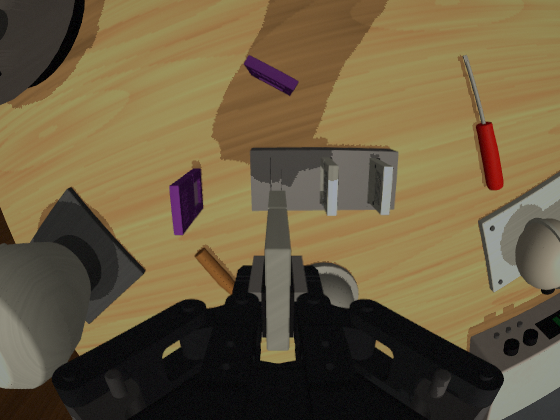

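Carrier is held upright at (280,270). Its rack slot is empty, and the other two still stand at (332,187) and (383,187). Now I'll travel to just short of the slot on the sphere side.

>>> move_arm(deltas=[[[3,0.5,0],0],[[5.5,0.8,0],0],[[5.5,0.8,0],0],[[5.5,0.8,0],0],[[5.5,0.8,0],0],[[5.5,0.8,0],0],[[5.5,0.8,0],0],[[4,0.8,0],0]])

```text
time: 6.5
eef_pos: [0.607, 0.0733, 0.2273]
orientation: [-2.526, -1.859, 0.009]
force: [0.9, -0.4, -0.9]
width: 0.0096
```

>>> move_arm(deltas=[[[0,0,0],-0.15],[[0,0,0],-0.15],[[0,0,0],-0.15],[[0,0,0],0],[[0,0,0],0]])

```text
time: 7.12
eef_pos: [0.6043, 0.0777, 0.2212]
orientation: [-2.025, -2.383, 0.016]
force: [0.1, 0.2, -0.4]
width: 0.0095
```

Run:
```python
from h import *
im,d,m,o=save('wrist','w3'); togo([.613,.077,.236],99.6,o)
```

```text
t 7.125 pos [0.6043 0.0777 0.2212] delta cm [-0.2   0.82 -1.5 ] yaw 99.28 spin -0.006 tilt z [-0.0178  0.0019 -0.9998] F [ 0.1  0.2 -0.4] w 0.0095
```

View pics/w3.png

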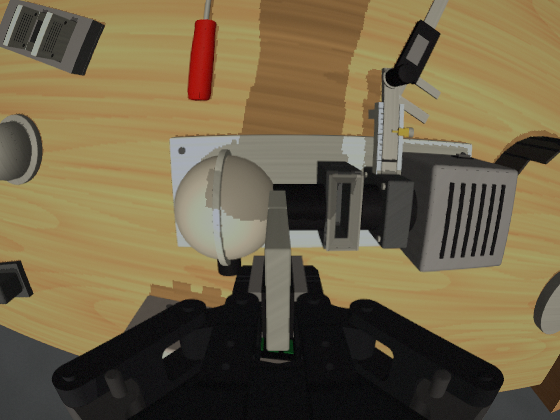

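View from above: slot at (343,210) between sphere and shutter block; slide bar around (392,130), brass pointer (404,132), knob (393,78). I'll enlarge both.

Run:
```python
from h import *
im,d,m,o=load('w3')
a=cv2.resize(im[155:255,312:372],None,fx=6,fy=6,interpolation=2)
b=cv2.resize(im[60:180,370:430],None,fx=5,fy=5,interpolation=2)
cv2.imwrite('pics/c3.png',np.hstack([a,b]))
P=cloud(m,d,310,372,150,260)
s=P[(P[:,2]>.090)&(P[:,2]<.098)]; print('lip',len(s),rect(s))
s=P[(P[:,2]>.040)&(P[:,2]<.052)]; print('floor',len(s),rect(s) if len(s) else '')
P=cloud(m,d,370,430,60,175)
for n,lo,hi in(('knob',.098,.108),('bar',.060,.067),('chan',.067,.072)):
    s=P[(P[:,2]>lo)&(P[:,2]<hi)]; print(n,len(s),rect(s) if len(s) else '')
P=cloud(m,d,370,520,150,275); s=P[(P[:,2]>.114)&(P[:,2]<.122)]; print('lamp',rect(s))
P=cloud(m,d,165,480,130,250); s=P[(P[:,2]>.003)&(P[:,2]<.018)]; print('base',rect(s),s[:,2].mean())
```

```text
lip 1698 ((604.1189575195312, 137.9378662109375), (70.92525482177734, 57.35390853881836), 8.867979049682617)
floor 403 ((602.3597412109375, 149.44068908691406), (74.37754821777344, 53.72969436645508), 8.374531745910645)
knob 402 ((510.14813232421875, 183.1630096435547), (97.6946029663086, 18.00769805908203), 22.188701629638672)
bar 2274 ((511.5083312988281, 190.8233184814453), (104.554443359375, 59.4176139831543), 9.0714111328125)
chan 194 ((512.6158447265625, 189.85501098632812), (101.14098358154297, 51.77210235595703), 8.46492862701416)
lamp ((583.5653076171875, 257.6930847167969), (99.19527435302734, 100.5746078491211), 9.442071914672852)
base ((601.8534545898438, 138.70870971679688), (134.25955200195312, 359.76763916015625), 9.093049049377441) 0.01403055152250675
```

View pics/c3.png

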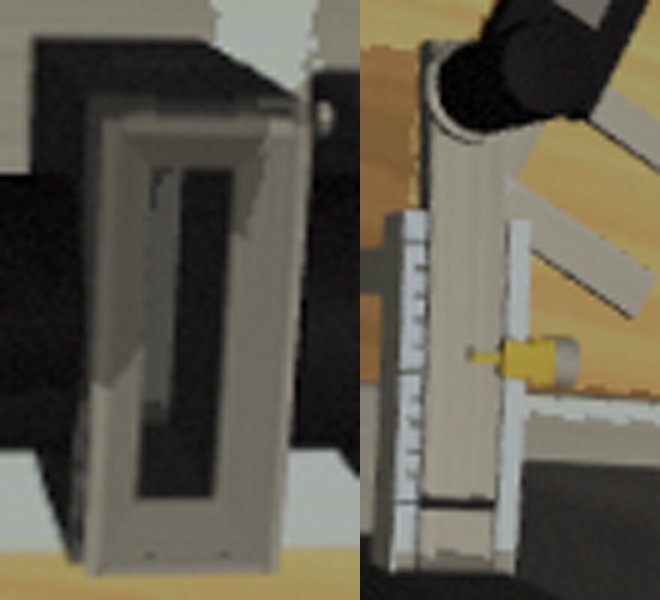

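Run:
```python
from h import *
im,d,m,o=load('w3')
a=np.radians(9.3);X=np.array([np.cos(a),np.sin(a)]);Y=np.array([-X[1],X[0]])
q=lambda U,V:(312+U/6,155+V/6)
def f(pts,z):
    A=np.array([atz(m,*q(*p),z)[:2] for p in pts]); L=np.c_[A@X,A@Y]
    print(z,'ctr',A.mean(0).round(4),'mtr xy mm',(L*1000).round(1).tolist())
f([(148,168),(240,168),(213,496),(136,496)],.084)
f([(105,98),(302,112),(278,574),(92,574)],.094)
k=lambda U,V:(370+(U-360)/5,60+V/5)
T=atz(m,*k(468,355),.067);Ln=atz(m,*k(457,503),.064);Kb=atz(m,*k(490,85),.104)
print('tip',T,'line',Ln,'knob',Kb)
print('line-tip x mm',1000*(Ln-T)[:2]@X,'knob-line',1000*(Kb-Ln)[:2]@X)
for S in [(.6045,.1380),(.602,.139)]: print('knob from slot',1000*(Kb[:2]-S)@X,1000*(Kb[:2]-S)@Y)
# edge of line ends to check yaw
A=atz(m,*k(420,502),.064);B=atz(m,*k(495,504),.064);print(np.degrees(np.arctan2(*(B-A)[[1,0]])),np.linalg.norm(B-A))
P=cloud(m,d,310,372,150,260)
# robust lips with mtr coords
s=P[(P[:,2]>.092)&(P[:,2]<.096)];L=np.c_[s[:,:2]@X,s[:,:2]@Y]*1000;print(np.percentile(L,[1,5,50,95,99],axis=0).round(1))
P=cloud(m,d,370,520,150,275); s=P[(P[:,2]>.115)&(P[:,2]<.121)];L=np.c_[s[:,:2]@X,s[:,:2]@Y]*1000;print('lamp',np.percentile(L,[.5,99.5],axis=0).round(1))
```

```text
0.084 ctr [0.604  0.1406] mtr xy mm [[592.8, 34.2], [592.7, 48.3], [644.9, 47.3], [644.7, 35.0]]
0.094 ctr [0.603  0.1402] mtr xy mm [[580.8, 25.7], [582.3, 54.7], [654.1, 56.3], [653.6, 27.0]]
tip [0.5231989  0.17651771 0.067     ] line [0.5517047  0.18150773 0.064     ] knob [0.47876474 0.15850664 0.104     ]
line-tip x mm 28.937519912836088 knob-line -75.6982813594165
knob from slot -120.7686084372099 40.55639609189355
knob from slot -118.4630729672962 39.165530822728336
99.87259504709475 0.015757154677929514
[[583.3  11.6]
 [584.5  17.2]
 [618.1  38.7]
 [652.   56.1]
 [653.5  64.3]]
lamp [[569.2 111. ]
 [666.2 208.3]]
```

Run:
```python
from h import *
im,d,m,o=load('w3')
M=R.from_rotvec(o['orientation']).as_matrix()
P=(cloud(m,d,262,298,185,352)-o['eef_pos'])@M*1000
# tool frame mm; carrier
s=P[(np.abs(P[:,0])<9)&(P[:,1]>-60)&(P[:,1]<50)&(P[:,2]<75)]
for z in range(-40,70,10):
    t=s[(s[:,2]>=z)&(s[:,2]<z+10)]
    if len(t): print(z,len(t),t.min(0).round(1),t.max(0).round(1))
togo([.6036,.1402,.21],99.5)
```

```text
-40 3026 [ -4.4 -26.  -39.4] [  9.   24.9 -30. ]
-30 337 [ -4.7 -26.1 -30. ] [  9.   -8.6 -20. ]
-20 267 [ -5.1 -26.3 -20. ] [  9.   -9.1 -10. ]
-10 185 [ -5.3 -26.1 -10. ] [ 8.9 -9.3 -0. ]
0 136 [ -3.3 -26.    0. ] [  6.5 -24.5   9.9]
10 116 [ -3.1 -26.2  10. ] [  6.6 -24.6  19.9]
20 97 [ -3.4 -26.1  20.2] [  6.6 -25.1  29.9]
30 80 [ -3. -26.  30.] [  6.6 -25.3  40. ]
40 75 [ -3.2 -26.   40. ] [  6.4 -25.3  49.9]
50 49 [ -3.4 -26.   50.2] [  6.5 -25.4  57.8]
t 7.175 pos [0.6043 0.0777 0.2212] delta cm [6.17 0.96 1.13] yaw 99.3 spin -0.003 tilt z [-0.0178  0.002  -0.9998] F [ 0.2 -0.3 -0.6] w 0.0094
```

>>> move_arm(deltas=[[[3,0.5,0],0],[[3,0.5,0],0],[[0,0,0],0],[[0,0,0],0]])

```text
time: 7.68
eef_pos: [0.6045, 0.1388, 0.2208]
orientation: [-2.035, -2.374, 0.017]
force: [0.6, -0.1, -0.3]
width: 0.0093
```

Run:
```python
from h import *
M=R.from_rotvec(robot.get_obs()['orientation']).as_matrix()
togo(np.array([.6036,.1402,.164])-(M@[.0016,-.0006,0])*[1,1,0],99.5)
```

```text
t 7.675 pos [0.6045 0.1388 0.2208] delta cm [-0.04  0.1   5.68] yaw 98.77 spin -0.013 tilt z [-0.0184  0.0016 -0.9998] F [ 0.6 -0.1 -0.3] w 0.0093
```

>>> move_arm(deltas=[[[0,0.1,2.5],-0.012],[[0,0,2.5],0],[[0,0,0.6],0],[[0,0,0],0]])

```text
time: 8.18
eef_pos: [0.6053, 0.136, 0.1647]
orientation: [-2.028, -2.381, 0.015]
force: [-0.2, -0.1, -0.4]
width: 0.0097
```

Run:
```python
from h import *
im,d,m,o=save('wrist','w4')
M=R.from_rotvec(o['orientation']).as_matrix()
togo(np.array([.6036,.1402,.164])-(M@[.0016,-.0006,0])*[1,1,0],99.5,o)
cv2.imwrite('pics/c4.png',cv2.resize(im[120:320,190:390],None,fx=3,fy=3,interpolation=2))
```

```text
t 8.175 pos [0.6053 0.136  0.1647] delta cm [ 0.29 -0.04  0.07] yaw 99.15 spin -0.006 tilt z [-0.0165  0.0012 -0.9999] F [-0.2 -0.1 -0.4] w 0.0097
```

View pics/c4.png

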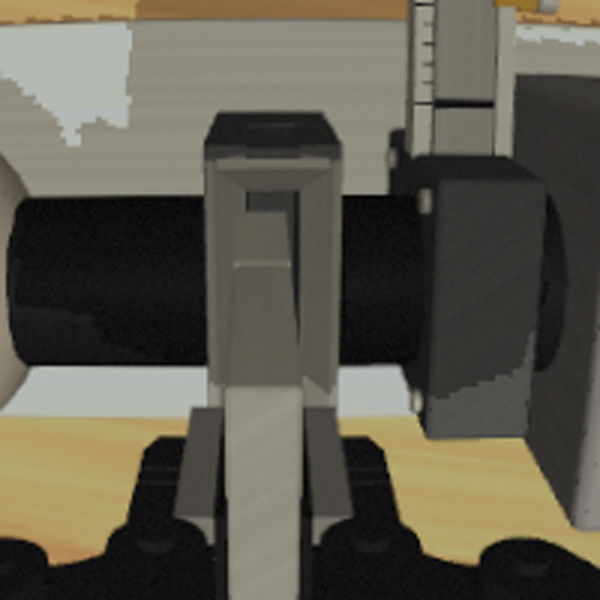

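Carrier foot at (265,265) in the crop stands about 3 mm left of the slot opening (272,200), which agrees with the computed offset. I'll correct and lower.

>>> move_arm(deltas=[[[0.3,0,0],0],[[0,0,0],0],[[0,0,0],0]])

```text
time: 8.6
eef_pos: [0.6061, 0.1392, 0.1671]
orientation: [-2.03, -2.383, 0.011]
force: [0.3, 0.1, -1.4]
width: 0.0096
```

Run:
```python
from h import *
M=R.from_rotvec(robot.get_obs()['orientation']).as_matrix()
togo(np.array([.6036,.1402,.106])-(M@[.0016,-.0006,0])*[1,1,0],99.5)
```

```text
t 8.6 pos [0.6061 0.1392 0.1671] delta cm [-0.04 -0.1   6.11] yaw 99.14 spin -0.006 tilt z [-0.013   0.0016 -0.9999] F [ 0.3  0.1 -1.4] w 0.0096
```

>>> move_arm(deltas=[[[0,-0.1,1],0],[[0,0,1],0],[[0,0,0.7],0],[[0,0,0],0]])

```text
time: 9.1
eef_pos: [0.6045, 0.1391, 0.1377]
orientation: [-2.03, -2.383, 0.012]
force: [0.7, -0.7, -0.3]
width: 0.0094
```

Run:
```python
from h import *
M=R.from_rotvec(robot.get_obs()['orientation']).as_matrix()
togo(np.array([.6036,.1402,.106])-(M@[.0016,-.0006,0])*[1,1,0],99.5)
```

```text
t 9.1 pos [0.6045 0.1391 0.1377] delta cm [-0.05  0.03  3.17] yaw 99.15 spin -0.006 tilt z [-0.0135  0.0015 -0.9999] F [ 0.7 -0.7 -0.3] w 0.0094
```

>>> move_arm(deltas=[[[0,0,0.8],0],[[0,0,0.8],0],[[0,0,0.6],0],[[0,0,0.5],0],[[0,0,0],0]])

```text
time: 9.72
eef_pos: [0.6044, 0.1392, 0.1088]
orientation: [-2.03, -2.383, 0.011]
force: [0.0, 0.1, -0.7]
width: 0.0094
```

Run:
```python
from h import *
M=R.from_rotvec(robot.get_obs()['orientation']).as_matrix()
togo(np.array([.6036,.1402,.106])-(M@[.0016,-.0006,0])*[1,1,0],99.5)
```

```text
t 9.725 pos [0.6044 0.1392 0.1088] delta cm [-0.05  0.    0.28] yaw 99.14 spin -0.006 tilt z [-0.0131  0.0016 -0.9999] F [ 0.   0.1 -0.7] w 0.0094
```

>>> move_arm(deltas=[[[0,0,0.2],0],[[0,0,0.2],0],[[0,0,0.2],0],[[0,0,0],0]])

```text
time: 10.22
eef_pos: [0.6048, 0.1392, 0.1061]
orientation: [-2.031, -2.385, 0.009]
force: [0.8, 0.8, -0.3]
width: 0.0093
```

>>> move_arm(deltas=[[[0,0,0.2],0],[[0,0,0.2],0],[[0,0,0],0]])

```text
time: 10.6
eef_pos: [0.6053, 0.1393, 0.1059]
orientation: [-2.033, -2.387, 0.005]
force: [-0.3, 0.5, -0.5]
width: 0.0098
```

>>> move_arm(deltas=[[[0,0,0.5],0],[[0,0,0],0]])

```text
time: 10.85
eef_pos: [0.607, 0.1393, 0.1056]
orientation: [-2.035, -2.39, -0.0]
force: [-1.0, -0.1, -2.0]
width: 0.0093
```

Run:
```python
from h import *
M=R.from_rotvec(robot.get_obs()['orientation']).as_matrix()
togo(np.array([.6036,.1402,.106])-(M@[.0016,-.0006,0])*[1,1,0],99.5)
```

```text
t 10.85 pos [0.607  0.1393 0.1056] delta cm [-0.02 -0.26 -0.04] yaw 99.16 spin -0.006 tilt z [-0.0017  0.0017 -1.    ] F [-1.  -0.1 -2. ] w 0.0093
```

At the computed home height (0.1056) and no longer sinking. I'll release with a partial opening.

>>> move_arm(deltas=[[[0,0,0],0],[[0,0,0],0],[[0,0,0],0],[[0,0,0],0]], claw=-0.3)

```text
time: 11.35
eef_pos: [0.6066, 0.1392, 0.1039]
orientation: [-2.035, -2.389, 0.002]
force: [-0.9, -0.2, -0.1]
width: 0.0297
```

>>> move_arm(deltas=[[[0,0,-1],0],[[0,0,-2],0],[[0,0,-3],0],[[0,0,-3],0],[[0,0,0],0],[[0,0,0],0]])

```text
time: 12.1
eef_pos: [0.6068, 0.1391, 0.1986]
orientation: [-2.035, -2.389, 0.001]
force: [0.8, -0.8, -0.4]
width: 0.0297
```

Run:
```python
from h import *
im,d,m,o=save('wrist','w5')
s=np.array([.6036,.1402]);a=np.radians(9.4);X=np.array([np.cos(a),np.sin(a)]);Y=np.array([-X[1],X[0]])
P=cloud(m,d,200,400,100,400); g=P[(P[:,2]>.128)&(P[:,2]<.146)&(np.linalg.norm(P[:,:2]-s,axis=1)<.04)]
print('top z',np.median(g[:,2]),'rel mm',((g[:,:2].mean(0)-s)@np.c_[X,Y]*1000).round(1),rect(g))
k=s-.125*X+.049*Y; print('knob',k); togo([*k,.2],99.4,o)
```

```text
top z 0.1381094973838121 rel mm [-1.5  0.6] ((603.7899169921875, 140.65147399902344), (49.214866638183594, 10.078560829162598), 9.4268798828125)
knob [0.47227551 0.16812629]
t 12.1 pos [0.6068 0.1391 0.1986] delta cm [  5.01 -12.82  -0.09] yaw 99.16 spin -0.004 tilt z [-0.0032  0.0016 -1.    ] F [ 0.8 -0.8 -0.4] w 0.0297
```

Sample home: top at z 0.138, centred, yaw 9.4°. The wrist camera now stands directly over the pointer in x, so I'll enlarge the line and tip for the pull distance.

Run:
```python
from h import *
im,d,m,o=load('w5')
def px(p):
    c=np.linalg.inv(m['W'])@[*p,1]; t=np.arctan2(np.hypot(*c[:2]),c[2]); return m['cx']+m['f']*t*c[0]/np.hypot(*c[:2]), m['cy']+m['f']*t*c[1]/np.hypot(*c[:2])
l=px([.5517,.1815,.064]);t=px([.5232,.1765,.067]);k=px([.4723,.168,.104]);print(l,t,k)
u,v=int(t[0]),int(t[1]); v0=max(v-50,0)
print('org',u-30,v0)
cv2.imwrite('pics/c5.png',cv2.resize(im[v0:v0+100,u-30:u+50],None,fx=6,fy=6,interpolation=2))
```

```text
(np.float64(333.98152122705415), np.float64(145.74403570870663)) (np.float64(334.8890959565383), np.float64(112.26356368766352)) (np.float64(343.6289964556652), np.float64(43.564208609387435))
org 304 62
```

View pics/c5.png

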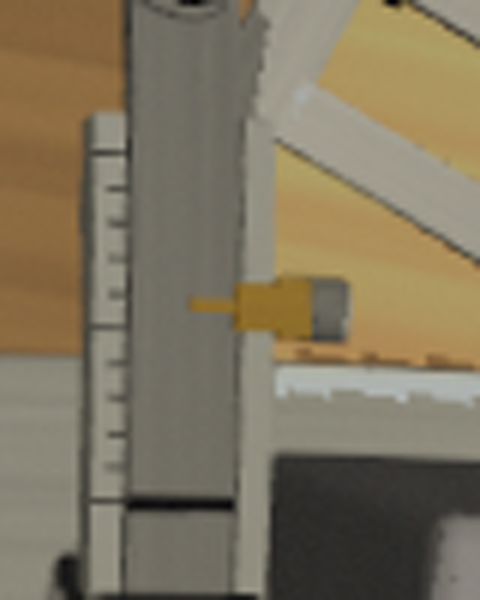

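Line at crop y≈504, pointer tip at (190,303); the 5 mm ticks are 35 px apart, so it is about 29 mm. I'll confirm by calibration and go to the knob.

Run:
```python
from h import *
im,d,m,o=load('w5')
a=np.radians(9.4);X=np.array([np.cos(a),np.sin(a)])
L=atz(m,334.2,146,.064)
for z in(.064,.066,.068): print(z,1000*(L-atz(m,335.7,112.5,z))[:2]@X)
print(L)
```

```text
0.064 29.00298901819527
0.066 28.983280585289926
0.068 28.963572152384472
[0.55188379 0.18173027 0.064     ]
```

>>> move_arm(deltas=[[[1.5,-4,0],0],[[1.5,-4,0],0],[[1.5,-3,0],0],[[0.5,-1.8,0],0],[[0,0,0],0],[[0,0,0],0]], claw=0)

```text
time: 12.9
eef_pos: [0.4667, 0.168, 0.1943]
orientation: [-2.033, -2.385, 0.009]
force: [0.3, -0.6, 0.4]
width: 0.043
```

Run:
```python
from h import *
im,d,m,o=save('wrist','w6'); k=np.array([.4723,.1681]);togo([*k,.07],99.4,o)
P=cloud(m,d,180,380,100,350);g=P[(P[:,2]>.098)&(P[:,2]<.108)&(np.linalg.norm(P[:,:2]-k,axis=1)<.025)]
print(len(g),g.mean(0) if len(g) else '',rect(g) if len(g) else '')
```

```text
t 12.9 pos [0.4667 0.168  0.1943] delta cm [-0.11  0.67 12.42] yaw 99.12 spin -0.005 tilt z [-9.9e-03  5.0e-04 -1.0e+00] F [ 0.3 -0.6  0.4] w 0.043
427 [0.47170806 0.16820204 0.10353931] ((472.1382751464844, 168.3089599609375), (17.177330017089844, 17.064729690551758), 3.8277809619903564)
```

>>> move_arm(deltas=[[[-0.1,0.7,0],0],[[0,0,3],0],[[0,0,3],0],[[0,0,2.5],0],[[0,0,1],0],[[0,0,0],0],[[0,0,0],0]])

```text
time: 13.82
eef_pos: [0.4805, 0.1675, 0.0968]
orientation: [-2.038, -2.384, 0.005]
force: [0.9, 0.9, 0.5]
width: 0.0426
```

Run:
```python
from h import *
togo([.472,.1683,.072],99.4)
```

```text
t 13.825 pos [0.4805 0.1675 0.0968] delta cm [ 0.21 -0.81  2.49] yaw 98.96 spin -0.008 tilt z [-0.0058  0.001  -1.    ] F [0.9 0.9 0.5] w 0.0426
```

>>> move_arm(deltas=[[[0.2,-0.8,0],0],[[0,0,0],0],[[0,0,1.0],0],[[0,0,1.0],0],[[0,0,0],0]])

```text
time: 14.45
eef_pos: [0.4726, 0.1686, 0.0771]
orientation: [-2.039, -2.386, 0.001]
force: [0.5, -0.8, 0.4]
width: 0.0425
```

Run:
```python
from h import *
togo([.472,.1683,.072],99.4)
```

```text
t 14.45 pos [0.4726 0.1686 0.0771] delta cm [-0.03 -0.06  0.51] yaw 98.97 spin -0.007 tilt z [-0.0029  0.0016 -1.    ] F [ 0.5 -0.8  0.4] w 0.0425
```

>>> move_arm(deltas=[[[0,-0.1,0.4],0],[[0,0,0],0],[[0,0,0],0]])

```text
time: 14.82
eef_pos: [0.4716, 0.1684, 0.0727]
orientation: [-2.039, -2.386, 0.001]
force: [0.1, 0.6, -0.1]
width: 0.0426
```

>>> move_arm(deltas=[[[0,0,0],0],[[0,0,0],0],[[0,0,0],0],[[0,0,0],0],[[0,0,0],0]], claw=-1, force=80)

```text
time: 15.45
eef_pos: [0.472, 0.1664, 0.0733]
orientation: [2.043, 2.387, -0.006]
force: [0.9, -1.2, -0.3]
width: 0.0161
```

Run:
```python
from h import *
togo([.472,.1683,.072],99.4)
```

```text
t 15.45 pos [0.472  0.1664 0.0733] delta cm [0.19 0.03 0.13] yaw 98.89 spin -0.009 tilt z [-0.0022 -0.0028 -1.    ] F [ 0.9 -1.2 -0.3] w 0.0161
```

>>> move_arm(deltas=[[[0,-0.7,0],0],[[0,-0.7,0],0],[[0,-0.7,0],0],[[0,-0.5,0],0],[[0,0,0],0],[[0,0,0],0]])

```text
time: 16.2
eef_pos: [0.4507, 0.1628, 0.0734]
orientation: [2.038, 2.381, 0.008]
force: [5.5, -0.1, -7.9]
width: 0.0162
```

Run:
```python
from h import *
togo([.4434,.1617,.0733],99.4)
```

```text
t 16.2 pos [0.4507 0.1628 0.0734] delta cm [-0.   -0.73  0.  ] yaw 98.88 spin -0.009 tilt z [ 0.0092 -0.0015 -1.    ] F [ 5.5 -0.1 -7.9] w 0.0162
```

>>> move_arm(deltas=[[[0,-0.5,0],0],[[0,-0.4,0],0],[[0,0,0],0]])

```text
time: 16.58
eef_pos: [0.4446, 0.1618, 0.0735]
orientation: [2.035, 2.377, 0.015]
force: [6.7, 0.0, -9.4]
width: 0.0156
```

Run:
```python
from h import *
togo([.4434,.1617,.0733],99.4)
im,d,m,o=save('side','d7'); togo([.4434,.1617,.0733],99.4)
im,d,m,o=save('scene','s7')
im,d,m,o=save('wrist','w7')
def px(p):
    c=np.linalg.inv(m['W'])@[*p,1]; t=np.arctan2(np.hypot(*c[:2]),c[2]); return m['cx']+m['f']*t*c[0]/np.hypot(*c[:2]), m['cy']+m['f']*t*c[1]/np.hypot(*c[:2])
print('wrist tip px',px([.5232,.1768,.066]))
_,_,m,_=load('d7');c=np.linalg.inv(m['W'])@[.5232,.1768,.066,1];print('side',m['f']*c[0]/c[2]+m['cx'],m['f']*c[1]/c[2]+m['cy'])
_,_,m,_=load('s7');c=np.linalg.inv(m['W'])@[.5232,.1768,.066,1];print('scene',m['f']*c[0]/c[2]+m['cx'],m['f']*c[1]/c[2]+m['cy'])
```

```text
t 16.575 pos [0.4446 0.1618 0.0735] delta cm [ 0.   -0.12  0.01] yaw 98.87 spin -0.009 tilt z [ 1.580e-02 -6.000e-04 -9.999e-01] F [ 6.7  0.  -9.4] w 0.0156
t 16.625 pos [0.4447 0.1619 0.0734] delta cm [ 0.   -0.13  0.01] yaw 98.87 spin -0.009 tilt z [ 1.590e-02 -6.000e-04 -9.999e-01] F [ 5.8 -0.7 -7.7] w 0.0156
wrist tip px (np.float64(278.6118526055333), np.float64(371.7834306249157))
side 241.28787346795733 254.70620151864773
scene 337.60705812105857 204.7065870496232
```

>>> move_arm(deltas=[[[0,-0.2,0],0],[[0,0,0],0],[[0,0,0],0]])

```text
time: 17.1
eef_pos: [0.4452, 0.162, 0.0734]
orientation: [2.033, 2.374, 0.022]
force: [7.3, -0.6, -8.1]
width: 0.016
```

Run:
```python
from h import *
togo([.4434,.1617,.0733],99.4)
a=save('side','d8')[0]; b=save('scene','s8')[0]; togo([.4434,.1617,.0733],99.4)
cr=lambda im,u,v:cv2.resize(im[v-25:v+25,u-25:u+25],(400,400),interpolation=2)
d0=load('d0')[0]
cv2.imwrite('pics/c8.png',np.hstack([cr(a,241,255),cr(b,338,205)]))
```

```text
t 17.1 pos [0.4452 0.162  0.0734] delta cm [ 0.   -0.18  0.  ] yaw 98.87 spin -0.009 tilt z [ 2.130e-02  2.000e-04 -9.998e-01] F [ 7.3 -0.6 -8.1] w 0.016
t 17.2 pos [0.4453 0.162  0.0734] delta cm [ 0.   -0.19  0.01] yaw 98.87 spin -0.009 tilt z [ 2.140e-02  3.000e-04 -9.998e-01] F [ 7.3 -0.7 -8. ] w 0.0159
```

View pics/c8.png

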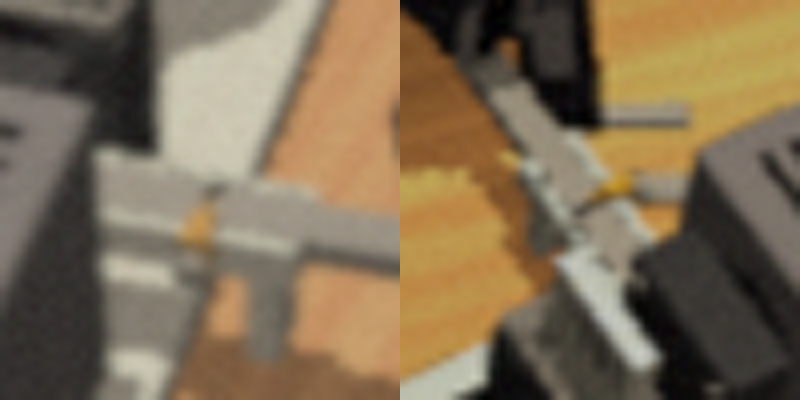

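The line appears alongside the pointer tip in both crops (side (205,200), scene (590,205)). Kinematics says about 27.5 of 29 mm, so I'll nudge a little more.

>>> move_arm(deltas=[[[0,-0.4,0],0],[[0,-0.2,0],0],[[0,0,0],0]])

```text
time: 17.58
eef_pos: [0.4421, 0.1614, 0.0734]
orientation: [2.03, 2.371, 0.029]
force: [7.8, -0.2, -9.0]
width: 0.0157
```

Run:
```python
from h import *
togo([.4434,.1617,.0733],99.4)
a=save('side','d9')[0]; b=save('scene','s9')[0]; togo([.4434,.1617,.0733],99.4)
cr=lambda im,u,v:cv2.resize(im[v-15:v+15,u-15:u+15],(400,400),interpolation=2)
cv2.imwrite('pics/c9.png',np.hstack([cr(a,241,255),cr(b,338,205)]))
_,d,m,_=load('s9');s=np.array([.6036,.1402])
P=cloud(m,d,310,370,200,260);g=P[(P[:,2]>.128)&(P[:,2]<.146)&(np.linalg.norm(P[:,:2]-s,axis=1)<.04)];print('sample top',np.median(g[:,2]),rect(g))
# unit shift in scene px along meter x, per mm near tip
a=np.radians(9.4)
for p in([.5232,.1768,.064],[.5232+.005*np.cos(a),.1768+.005*np.sin(a),.064]):
    c=np.linalg.inv(m['W'])@[*p,1];print(m['f']*c[0]/c[2]+m['cx'],m['f']*c[1]/c[2]+m['cy'])
```

```text
t 17.575 pos [0.4421 0.1614 0.0734] delta cm [0.01 0.14 0.01] yaw 98.86 spin -0.009 tilt z [ 0.0274  0.0011 -0.9996] F [ 7.8 -0.2 -9. ] w 0.0157
t 17.675 pos [0.4422 0.1614 0.0734] delta cm [0.01 0.12 0.01] yaw 98.86 spin -0.009 tilt z [ 0.0275  0.0011 -0.9996] F [ 7.1  0.  -7.8] w 0.0159
sample top 0.13801068578325665 ((603.9859008789062, 136.8212890625), (50.182586669921875, 12.409012794494629), 9.518461227416992)
337.5306753357725 205.07239720890436
338.4503258962616 206.3421911462323
```

View pics/c9.png

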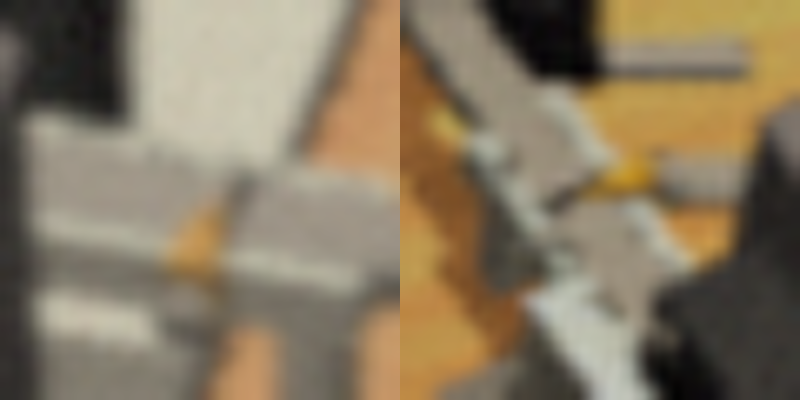

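Slightly past now: in the side crop the line at (240,190) is just outward of the tip, and kinematics says about 30.5 mm. I'll ease back about 1.5 mm.

>>> move_arm(deltas=[[[0,0.1,0],0],[[0,0,0],0],[[0,0,0],0]])

```text
time: 18.05
eef_pos: [0.4451, 0.1619, 0.0734]
orientation: [2.028, 2.369, 0.034]
force: [5.6, 0.6, -6.2]
width: 0.0161
```

Run:
```python
from h import *
togo([.4434,.1617,.0733],99.4)
ims=[]
def prof(n):
    im,d,m,o=load(n); a=np.radians(9.4);out=[]
    # sample grey along the bar's mid line, 3 lateral lines, -12..12mm from tip
    for s in np.arange(-8,9,1):
        v=[]
        for l in (-9,-7,-5,-3):
            p=np.array([.5232,.1768,.064])+s/1000*np.array([np.cos(a),np.sin(a),0])+l/1000*np.array([-np.sin(a),np.cos(a),0])
            c=np.linalg.inv(m['W'])@[*p,1];u=np.float32([[m['f']*c[0]/c[2]+m['cx']]]);w=np.float32([[m['f']*c[1]/c[2]+m['cy']]])
            v.append(int(cv2.remap(cv2.cvtColor(im,6),u,w,cv2.INTER_LINEAR)[0,0]))
        out.append(int(np.mean(v)))
    print(n,out)
save('side','d10');save('scene','s10');save('scene','s11')
togo([.4434,.1617,.0733],99.4)
for n in('s8','s9','s10','s11','d8','d9','d10'): prof(n)
```

```text
t 18.05 pos [0.4451 0.1619 0.0734] delta cm [ 0.   -0.17  0.  ] yaw 98.86 spin -0.009 tilt z [ 0.0317  0.0018 -0.9995] F [ 5.6  0.6 -6.2] w 0.0161
t 18.2 pos [0.4452 0.1619 0.0734] delta cm [ 0.   -0.18  0.  ] yaw 98.86 spin -0.009 tilt z [ 0.032   0.0019 -0.9995] F [ 6.9 -0.4 -7.2] w 0.0159
s8 [143, 141, 137, 129, 119, 107, 98, 94, 97, 107, 119, 129, 135, 138, 139, 140, 142]
s9 [114, 101, 93, 92, 101, 113, 124, 133, 138, 141, 142, 143, 142, 140, 139, 139, 140]
s10 [141, 137, 128, 116, 105, 98, 99, 105, 115, 124, 132, 138, 139, 140, 140, 140, 142]
s11 [142, 137, 128, 116, 105, 99, 100, 106, 116, 124, 131, 136, 139, 140, 140, 140, 142]
d8 [150, 150, 149, 145, 140, 133, 127, 122, 122, 126, 133, 141, 146, 150, 151, 151, 151]
d9 [146, 141, 133, 124, 119, 120, 126, 136, 145, 151, 154, 156, 155, 153, 152, 151, 150]
d10 [151, 151, 149, 146, 142, 137, 132, 131, 132, 136, 143, 149, 153, 154, 152, 151, 151]
```

Run:
```python
from h import *
from scipy.ndimage import map_coordinates
a=np.radians(9.4)
def pos(n,ctr):
    im,d,m,o=load(n); g=cv2.cvtColor(im,6).astype(float); S=np.arange(ctr-8,ctr+8.1,.25); out=0
    for l in(-9,-7,-5,-3):
        p=np.array([.5232,.1768,.064])+S[:,None]/1000*[np.cos(a),np.sin(a),0]+l/1000*np.array([-np.sin(a),np.cos(a),0])
        c=np.c_[p,np.ones(len(p))]@np.linalg.inv(m['W']).T
        out=out+map_coordinates(g,[m['f']*c[:,1]/c[:,2]+m['cy'],m['f']*c[:,0]/c[:,2]+m['cx']],order=1)
    w=np.clip(np.percentile(out,60)-20-out,0,None); w[abs(S-S[out.argmin()])>3.5]=0
    return round((w*S).sum()/w.sum(),2), (out[::4]/4).astype(int).tolist()
for n,c in(('s0',29),('d0',29),('s8',-2),('s9',-4),('s10',-2),('d8',-1),('d9',-3),('d10',-1)): print(n,*pos(n,c))
```

```text
s0 35.8 [137, 131, 120, 106, 90, 76, 71, 71, 75, 82, 84, 80, 75, 70, 66, 59, 50]
d0 35.7 [143, 140, 136, 129, 121, 113, 109, 111, 117, 123, 125, 122, 113, 99, 83, 69, 60]
s8 -1.04 [143, 143, 143, 141, 137, 129, 119, 107, 97, 94, 97, 107, 119, 128, 134, 138, 139]
s9 -5.41 [144, 142, 137, 127, 114, 101, 93, 92, 101, 113, 124, 133, 138, 141, 142, 143, 142]
s10 -2.48 [143, 142, 141, 136, 128, 116, 105, 98, 99, 106, 115, 124, 132, 137, 139, 140, 140]
d8 -0.49 [151, 150, 150, 149, 145, 140, 134, 127, 122, 122, 126, 133, 140, 146, 150, 151, 151]
d9 -3.67 [152, 151, 149, 146, 141, 132, 124, 119, 120, 126, 136, 145, 151, 154, 156, 155, 153]
d10 -0.99 [151, 150, 150, 149, 146, 142, 137, 132, 131, 132, 136, 142, 149, 153, 153, 152, 151]
```

```bash
python3 - <<'E'
from h import *
for i in range(16):
    vision.read_camera('scene')
    if i%5==0: togo([.4434,.1617,.0733])
save('scene','s12');save('side','d12')
E
python3 - <<'E'
import sys; sys.path.insert(0,'.')
from h import *
import os; os.chdir('.')
from scipy.ndimage import map_coordinates
a=np.radians(9.4)
for n,b in(('s10',-1.5),('s12',-1.5),('d10',-2),('d12',-2)):
    im,d,m,o=load(n); g=cv2.cvtColor(im,6).astype(float); S=np.arange(-9,8.1,.25); out=0
    for l in(-9,-7,-5,-3):
        p=np.array([.5232,.1768,.064])+S[:,None]/1000*[np.cos(a),np.sin(a),0]+l/1000*np.array([-np.sin(a),np.cos(a),0])
        c=np.c_[p,np.ones(len(p))]@np.linalg.inv(m['W']).T
        out=out+map_coordinates(g,[m['f']*c[:,1]/c[:,2]+m['cy'],m['f']*c[:,0]/c[:,2]+m['cx']],order=1)
    print(n,'line-tip',S[out.argmin()]-b)
E
```

```text
t 18.25 pos [0.4451 0.1619 0.0734] delta cm [ 0.   -0.18  0.  ] yaw 98.87  tilt z [ 0.0319  0.0018 -0.9995] F [ 8.6 -0.3 -7.1] w 0.0157
t 18.5 pos [0.4451 0.1619 0.0734] delta cm [ 0.   -0.18  0.  ] yaw 98.86  tilt z [ 0.0319  0.0018 -0.9995] F [ 7.6 -0.7 -8.3] w 0.0157
t 18.75 pos [0.4451 0.1619 0.0734] delta cm [ 0.   -0.18  0.  ] yaw 98.86  tilt z [ 0.0319  0.0018 -0.9995] F [ 6.9 -1.1 -7. ] w 0.0158
t 19.0 pos [0.4451 0.1619 0.0734] delta cm [ 0.   -0.17  0.  ] yaw 98.86  tilt z [ 0.0318  0.0018 -0.9995] F [ 6.3 -0.3 -7.2] w 0.0156
s10 line-tip -1.25
s12 line-tip -1.25
d10 line-tip 0.75
d12 line-tip 1.0
```

Steady over 0.8 s. The line is within about ±1.2 mm of the tip by three independent estimates (scene -1.2, side +1.0, kinematics +1.1 mm), inside the 3 mm tolerance. Handing in.

```bash
python3 -c "
from cell import job
print(job.close_job())"
```

```text
the job is handed in; nothing more can be done
None
```

I lowered the tall sample carrier into the meter's slot and let go. I then pulled the shutter slide out to the mark, and the gripper was still holding it when I handed the job in at about 19 s of the 56 s allowed. The hand-in reported no verdict.

- **Sample:** it stands fully home. Its top measured 138 mm above the bench, as it should. The wrist camera put it within about 1.5 mm of the slot's centre. The scene camera's last reading agrees on the height but puts it about 3.4 mm off sideways, probably from its coarser resolution.
- **Shutter:** the pull needed was 29.0 mm. The last estimates of the line relative to the pointer tip disagree in sign: −1.2 mm from the scene camera, +1.0 mm from the side camera and +1.1 mm from the arm's own position. All three are inside the 3 mm tolerance.
- **Hold:** my first pulls went short and then about 2 mm too far, so I eased the slide back. After that it stayed still for 0.8 s, with the arm holding about 7 N against the spring.
- **Other things:** just after lifting out the sample, the other two carriers still stood in the rack. I did not check the bench items again, but the arm passed well above them.

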